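# Space the tile in its bonding jig and hold it flush

## Task

In the bonding jig, stand the loose metal spacer upright on the floor of the one gap between tile and stop blocks that is wide enough for it, squarely in front of that block, and let go of it; do not force it into the narrow gaps. Then press the springy tile down until it is flush with the rails round it and finish while still holding it pressed down. Leave the pot, the timer and the tape roll where they are.

Things in the scene. Friction and masses are not known exactly. Their poses are not given: they have to be found in the camera images.
- jig: Fixed aluminium jig: base plate 172 (x) x 224 (y) x 10 mm, origin at the centre of its underside, x from the tile to the stop blocks (roughly away from the robot). Near rail and two end rails, tops 35 mm above the origin: the flush level. Three stop blocks stand in a row along y at x = 50, y = -64, 0, 64 mm, in any order.
- tile: Grey stone tile 80 (x) x 190 (y) x 22 mm in the jig, origin at the centre of its underside, axes as the jig's; centre at x = -27, y = 0 mm in the jig's frame. Moves only up and down, on springs: at rest its top is 6 mm proud of the rails (origin 19 mm above the jig's); pressed 6 mm down onto a rigid stop it is flush (origin at 13 mm). About 4 N starts it, 10 N holds it flush.
- block_short: Fixed steel stop block, 36 (x) x 60 (y) x 25 mm, origin at the centre of its underside, 10 mm above the table on the base plate; axes as the jig's. It leaves a 19 mm gap to the tile, the only one wide enough: middle of the gap's floor at x = -27.5, y = 0, z = 0 mm in this block's frame. The gap is 25 mm deep from the block's top, 31 mm from the proud tile's.
- block_medium: Like block_short but 54 mm in x; its gap to the tile is 10 mm: too narrow.
- block_long: Like block_short but 62 mm in x, its gap to the tile is 6 mm: too narrow.
- spacer: Loose aluminium spacer block, 15 (x) x 44 (y) x 75 (z) mm, 0.14 kg, standing upright on the table beside the jig; origin at the centre of its underside. Grip it across its 15 mm (x), near the top. In the gap its 15 mm runs along the jig's x and its top is 85 mm above the table.
- pot: Bystander: sealed clear pot of fruit, 95 mm across, 58 mm high, origin under its centre; leave alone.
- kitchen_timer: Bystander: round wind-up timer with a dial, 68 mm across, 41 mm high, origin under its centre; leave alone.
- tape_roll: Bystander: roll of adhesive tape lying flat, 98 mm across, 48 mm high, origin under its centre; leave alone.
There are look-alikes about, which are no part of the job. Several things look just like the spacer: the one meant starts farthest to the robot's right.

How it is judged:
By the outcome, as a careful person would: the job done as asked, in the order asked, and still so for the second after the job is handed in, while the arm keeps its last pose, push and grip.
It also fails if it takes over 46 s, if anything falls off the work surface, if the arm or the gripper's body presses on something with over 40 N, if the wrist force passes 120 N, or if a joint passes its speed limit or range.

## Robot

A 7-joint arm with a two-finger parallel gripper is mounted at the origin on a cart in front of the work surface, level with it; the furniture and walls round the work are solid. World frame = base frame: x ahead of the robot, y to its left, z up, the work surface at z = 0. Lengths are in m, angles in degrees, forces in N, time in s.
With the tool pointing down it reaches from about 0.425 to 0.875 m from the base axis. Payload 4.7 kg.
Tool frame: the origin (TCP) lies at the very end of the fingers, on their centre line; the grasp point (between the pads) lies 19 mm behind it (env.grip_point_offset is the distance from the TCP to the grasp point, in m); z points along the fingers, y is the line along which they close (so a half turn about z gives the same grasp; the last joint's range is limited). The gripper opens to 87 mm and grips with 3 to 60 N. Pads are 19 mm wide; open, the fingers measure 117 mm over their backs; the gripper's body (75 mm by 190 mm) begins 51 mm behind the grasp point.
Start: joints at [-68.062, 18.392, -4.016, 83.108, 1.295, 78.541, -3.26], TCP at [0.234, 0.606, 0.223] pointing down, gripper open.
Joint ranges: [-163.93, 163.93], [-17.29, 119.83], [-79.2, 71.16], [3.27, 140.29], [-89.18, 269.18], [5.43, 117.66], [-154.24, 154.24]. Speed limits (degrees/s): [147.25, 147.25, 180, 180, 180, 180, 180].

## Interface

Orientations are given as [roll, pitch, yaw] about the fixed x, y, z axes, in that order (R = Rz(yaw) Ry(pitch) Rx(roll)).
In Python, from cell import env gives the robot as it stands.
- The arm moves only by the tool jog_arm, never from a script. Its argument "motion" is a list of rows, each an object of numbers: "x", "y", "z": the shift along the tool's x, y, z in cm; "ax", "ay", "az": the turn, a rotation vector about the tool's x, y, z in degrees. In form: [{"x": .., "y": .., "z": .., "ax": .., "ay": .., "az": ..}, ...]. A call has exactly 5 rows; each row shifts and turns the commanded pose from where the row before left it, along the tool's axes as they then stand; what a row does not reach is not made up. A row lasts 1/10 s, in which the tool goes at most 50 mm and 8.59 degrees, less where a joint would pass 70% of its speed; a pose out of reach is approached as far as the arm can. A call is refused whole if a number of a shift passes 5 or a number of a turn 8.59, either way. A call with a gripper value outside its range is refused whole. "claw" is the gripper command: -1 is shut, 1 is fully open, values between are in proportion, set as the call begins (left out, the last holds). The fingers move at their own pace and stop on an object; "squeeze" is the grip in N (left out, the last holds). Time passes only in rows, so rows that do not move let the fingers close, or fill a call up. It gives the time, the measured TCP pose, the force, the opening and the grip force at its end, in the units of the state.
- env.get_obs(): the state, without advancing time (a new reading comes with each control period).
- env.read_camera(name): name is "side" or "top"; returns the picture (400x640x3 uint8, red, green, blue); there is no depth.
- env.camera_params(name): a dict with "fx", "fy", "cx", "cy" (pixels), "extrinsics" (4x4, takes a point from world to camera coordinates). Camera axes: x right, y up, looking along -z (the intrinsics and any distortion apply to the point x, -y, -z); pixel columns grow to the right and rows downward; lengths in m; the calibration is good to about 2 mm. A picture is of the moment at which its call begins. camera_params takes no time and is no camera call.
- env.sign_off(): hands the job in; it is judged then, once.
The state is a dict: "time_s": time; "qpos": joint angles; "joint_velocities": joint speeds; "effort": joint torques, N m; "tool_pos": TCP position; "tool_rot": TCP orientation; "force": force on the tool from outside, world axes, zero at the start; "wrist_torque": the same for the moment, N m; "grip_width": finger opening in m; "grasp_force": force on a finger pad.
Only numpy, scipy, OpenCV 4.12 (cv2) and the standard library are available. Lean on these libraries where they do the work, as an engineer would, in place of code of your own. Each camera call takes 0.05 s, during which the arm holds its last target. There are 200 camera calls.

## Working session

There is one attempt and no reset: what is moved stays moved. The work goes in short steps, Python scripts to look and compute and a tool call to move; the robot and the scene stay as the last step left them, time stands still between calls to the robot, and variables do not carry over. Pictures are saved under pics/ and viewed, at most 10 in all, crops included, and the job is handed in when it is done.

Besides the shell and the picture viewer there is one more tool, called after ">>>" as name(argument=value, ...), one argument or row to a line, values as JSON. jog_arm: Moves the arm, as the interface text tells. Its arguments: {"type":"object","properties":{"motion":{"type":"array"},"claw":{"type":"number"},"squeeze":{"type":"number"}},"required":["motion"]}

```bash
mkdir -p pics; cat > h.py <<'E'
import numpy as np, cv2, json
from cell import env
def snap(n,f):
    im=env.read_camera(n); cv2.imwrite(f,im[:,:,::-1]); return im
def ray(n,u,v):
    p=env.camera_params(n); E=np.array(p["extrinsics"]); R,t=E[:3,:3],E[:3,3]
    d=np.array([(u-p["cx"])/p["fx"],-(v-p["cy"])/p["fy"],-1.]); 
    return -R.T@t, R.T@d
def onz(n,u,v,z):
    c,d=ray(n,u,v); return c+d*(z-c[2])/d[2]
def proj(n,P):
    p=env.camera_params(n); E=np.array(p["extrinsics"]); q=E[:3,:3]@np.array(P)+E[:3,3]
    return p["cx"]+p["fx"]*q[0]/-q[2], p["cy"]+p["fy"]*(-q[1])/-q[2]
def tri(a,b):
    (c1,d1),(c2,d2)=ray("top",*a),ray("side",*b)
    s=np.linalg.lstsq(np.c_[d1,-d2],c2-c1,rcond=None)[0]
    p,q=c1+s[0]*d1,c2+s[1]*d2; return (p+q)/2,np.linalg.norm(p-q)
E
python3 - <<'E'
from h import *
for n in("top","side"):
    snap(n,f"pics/{n}0.png"); p=env.camera_params(n); print(n,{k:(np.round(v,3).tolist()) if k!='x' else 0 for k,v in p.items()}); c,d=ray(n,320,200);print(c)
o=env.get_obs();print(o["time_s"],o["tool_pos"],o["tool_rot"],o["force"],o["grip_width"])
E
```

```text
top {'fx': 494.093, 'fy': 494.093, 'cx': 320.546, 'cy': 198.25, 'extrinsics': [[-0.027, -1.0, 0.005, 0.018], [0.986, -0.026, 0.163, -0.548], [-0.163, 0.009, 0.987, -1.354], [0.0, 0.0, 0.0, 1.0]]}
[0.31998028 0.0154649  1.4249629 ]
side {'fx': 413.163, 'fy': 413.163, 'cx': 311.543, 'cy': 190.515, 'extrinsics': [[0.975, -0.224, 0.003, -0.54], [0.096, 0.427, 0.899, -0.091], [-0.203, -0.876, 0.437, -1.082], [0.0, 0.0, 0.0, 1.0]]}
[ 0.31590975 -1.02983025  0.556552  ]
0.1 [0.23419281 0.60580756 0.22158214] [-1.79901739e+02  6.88186763e-03  1.58871097e+02] [-0.65001675  0.05118287  0.72283448] 0.08674103987142899
```

View pics/top0.png

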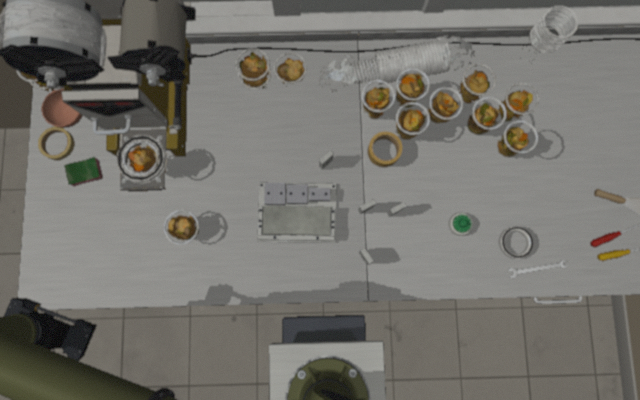

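View pics/side0.png

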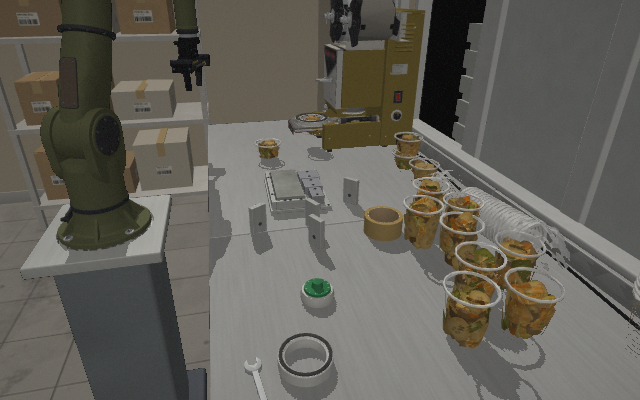

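Four spacer look-alikes in top view: (326,159), (367,207), (398,208), (366,256). The robot's right is −y, which is image right, so the one at (398,208) fits. In the side view that should be (316,230). I'll confirm with an enlarged crop.

```bash
python3 - <<'E'
from h import *
t=cv2.imread("pics/top0.png");s=cv2.imread("pics/side0.png")
a=cv2.resize(t[172:272,250:420],None,fx=4.7,fy=4.7,interpolation=cv2.INTER_CUBIC)[:,:799]
cv2.imwrite("pics/c_top.png",a)
b=cv2.resize(s[160:255,240:370],None,fx=6,fy=6,interpolation=cv2.INTER_CUBIC)
cv2.imwrite("pics/c_side.png",b)
for uv in((326,159),(367,207),(398,208),(366,256)):
  P=onz("top",*uv,0.075);print(uv,P.round(3),proj("side",P))
E
```

```text
(326, 159) [ 0.654 -0.015  0.075] (np.float64(347.2854109764192), np.float64(179.1244281771685))
(367, 207) [ 0.515 -0.125  0.075] (np.float64(307.5913856520127), np.float64(201.48774875903584))
(398, 208) [ 0.51  -0.21   0.075] (np.float64(313.36004171146084), np.float64(218.12647773149484))
(366, 256) [ 0.381 -0.116  0.075] (np.float64(253.9125830569596), np.float64(205.43516008978474))
```

View pics/c_top.png

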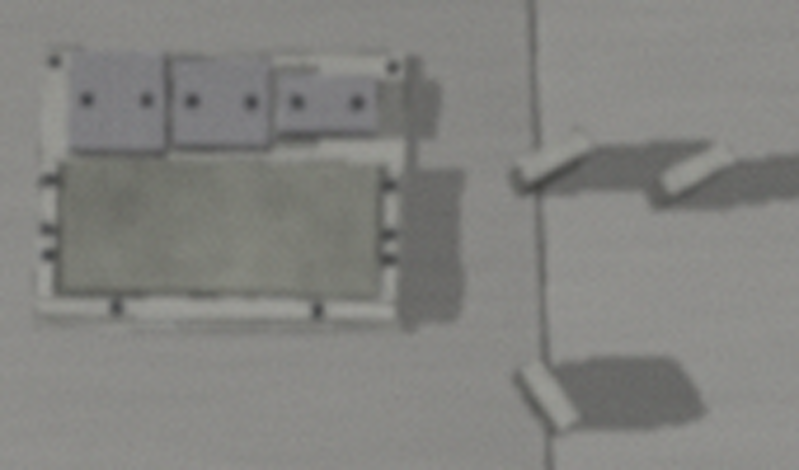

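View pics/c_side.png

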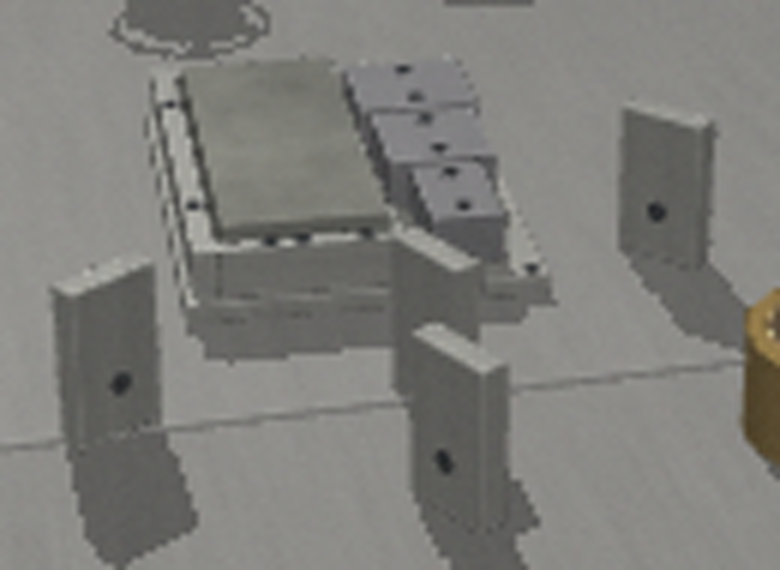

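Crops: the short block is the rightmost of the row (top px ~(319,194)). Its wide gap sits below it at about (319,203). The rightmost spacer's top face is centred at about top (398.5,208.5) / side (316.7,218.2), confirming it as the target, since the other three lie further left. Next I'll measure by fitting edges.

```bash
cat >> h.py <<'E'
def avg(n,k=4): return np.mean([env.read_camera(n).astype(float).mean(2) for _ in range(k)],0)
def edge(g,p0,p1,w=2.5,trim=.15):
    p0,p1=np.array(p0,float),np.array(p1,float); d=p1-p0; L=np.hypot(*d); d/=L; nn=np.array([-d[1],d[0]])
    s=np.linspace(trim*L,(1-trim)*L,max(12,int(L*2))); o=np.arange(-w,w+.01,.1)
    P=p0+s[:,None,None]*d+o[None,:,None]*nn
    I=cv2.remap(cv2.GaussianBlur(g,(0,0),.7).astype(np.float32),P[...,0].astype(np.float32),P[...,1].astype(np.float32),cv2.INTER_CUBIC)
    gr=np.abs(np.gradient(I,axis=1)); k=gr.argmax(1); pts=P[np.arange(len(s)),k].astype(np.float32)
    vx,vy,x,y=cv2.fitLine(pts,cv2.DIST_HUBER,0,.01,.01).ravel(); return np.cross([vx,vy,0],[x,y,0])[:2].tolist()+[0] if 0 else np.cross([x,y,1],[x+vx,y+vy,1])
def quad(g,c,**k):
    L=[edge(g,c[i],c[(i+1)%4],**k) for i in range(4)]
    out=[]
    for i in range(4):
        q=np.cross(L[i-1],L[i]); out.append(q[:2]/q[2])
    return np.array(out)
E
python3 - <<'E'
from h import *
gt,gs=avg("top"),avg("side"); np.save("gt.npy",gt);np.save("gs.npy",gs)
T=lambda c:[(250+x/4.7,172+y/4.7) for x,y in c]
S=lambda c:[(240+x/6,160+y/6) for x,y in c]
def run(name,ct,cs,z,**k):
    a,b=quad(gt,T(ct),**k),quad(gs,S(cs),**k)
    print(name,"tri:"); 
    for p,q in zip(a,b): P,e=tri(p,q); print("  ",p.round(1),q.round(1),(P*1e3).round(1),round(e*1e3,1))
    for n,c in(("top",a),("side",b)):
        W=np.array([onz(n,*p,z) for p in c])[:,:2]*1e3; m=W.mean(0)
        l=[np.hypot(*(W[i]-W[(i+1)%4])).round(1) for i in range(4)]; d=(W[1]-W[0])+(W[2]-W[3]); e=(W[0]-W[3])+(W[1]-W[2])
        print("  ",n,m.round(1),l,"ang01",np.degrees(np.arctan2(d[1],d[0])).round(1),"ang30",np.degrees(np.arctan2(e[1],e[0])).round(1))
# order: +x+y(far left), far right, near right, near left
run("tile",[(60,160),(380,163),(380,297),(57,294)],[(332,60),(395,222),(218,235),(180,70)],.041)
run("shortblk",[(276,77),(376,78),(376,134),(276,133)],[(484,158),(506,216),(432,222),(412,165)],.035,w=1.5)
run("spacer",[(715,142),(738,160),(672,200),(660,185)],[(437,325),(507,366),(485,375),(413,332)],.075,w=1.5)
bt=cv2.resize(gt[190:226,380:416],None,fx=4,fy=4,interpolation=cv2.INTER_CUBIC)
m=(bt>np.percentile(bt,50)+25).astype(np.uint8)
for c in cv2.findContours(m,0,2)[0]:
    if cv2.contourArea(c)>200:
        (x,y),wh,an=cv2.minAreaRect(c); uv=(380+(x+.5)/4-.5,190+(y+.5)/4-.5); print("blob",np.round(uv,2),np.array(wh)/4,an,onz("top",*uv,.075).round(4))
        P,_=tri(uv,(316.7,218.2));print(P)
E
```

```text
tile tri:
   [261.6 203.2] [297.4 169.3] [543.2 170.1  38. ] 7.2
   [330.9 205.2] [305.1 197.4] [529.4 -26.3  36.3] 1.0
   [331.3 235.7] [275.  199.7] [443.9 -24.6  37.8] 3.8
   [260.6 234.6] [267.9 169.5] [451.2 173.1  45.2] 3.0
   top [489.8  73.4] [np.float64(196.5), np.float64(86.5), np.float64(198.2), np.float64(89.1)] ang01 -92.8 ang30 -1.7
   side [493.1  70.3] [np.float64(200.0), np.float64(83.1), np.float64(213.8), np.float64(93.7)] ang01 -93.7 ang30 -7.8
shortblk tri:
   [309.1 187.9] [320.9 184.9] [584.8  33.6  40.6] 10.5
   [329.4 187.9] [324.3 195.4] [582.4 -23.9  35.1] 6.4
   [330.1 203.2] [311.5 196.1] [541.5 -25.   37.1] 13.7
   [308.2 198.1] [308.3 188.5] [552.6  37.8  31.2] 1.4
   top [561.5   6.2] [np.float64(57.9), np.float64(44.3), np.float64(64.1), np.float64(29.4)] ang01 -98.4 ang30 -2.0
   side [570.1   8.4] [np.float64(69.6), np.float64(36.5), np.float64(50.1), np.float64(44.7)] ang01 -94.5 ang30 9.4
spacer tri:
   [402.3 201.8] [313.1 212.7] [ 516. -218.   95.] 16.4
   [405.1 205.7] [322.5 220.6] [ 521.4 -230.7   77.4] 11.1
   [393.3 213. ] [319.9 221.8] [ 513.4 -201.7   57.3] 29.2
   [388.6 210.4] [307.7 215. ] [ 503.6 -184.3   70.3] 2.6
   top [ 511.1 -208.3] [np.float64(13.2), np.float64(39.1), np.float64(14.7), np.float64(45.3)] ang01 -133.8 ang30 -59.6
   side [ 516.4 -208.2] [np.float64(43.5), np.float64(8.2), np.float64(42.4), np.float64(17.4)] ang01 -67.2 ang30 28.8
```

>>> jog_arm(
  motion=[
    {"x": -4.2,"y": -1.2,"z": 0},
    {"x": -4.2,"y": -1.2,"z": 0},
    {"x": -4.2,"y": -1.2,"z": 0},
    {"x": -4.2,"y": -1.2,"z": 0},
    {"x": -4.2,"y": -1.2,"z": 0},
  ],
  claw=0.2,
  squeeze=20,
)

```text
$.motion[0]: bad value
```

>>> jog_arm(
  motion=[
    {"x": -3.9,"y": -3,"z": 0,"ax": 0,"ay": 0,"az": 0},
    {"x": -3.9,"y": -3,"z": 0,"ax": 0,"ay": 0,"az": 0},
    {"x": -3.9,"y": -3,"z": 0,"ax": 0,"ay": 0,"az": 0},
    {"x": -3.9,"y": -3,"z": 0,"ax": 0,"ay": 0,"az": 0},
    {"x": -3.9,"y": -3,"z": 0,"ax": 0,"ay": 0,"az": 0},
  ],
  claw=0.2,
  squeeze=20,
)

```text
time_s: 1.0
tool_pos: [0.363, 0.3943, 0.2228]
tool_rot: [180.0, 0.0, 158.9]
force: [1.3, 0.1, 0.5]
grip_width: 0.0563
grasp_force: 0.0
```

>>> jog_arm(
  motion=[
    {"x": -4,"y": -2.5,"z": 0,"ax": 0,"ay": 0,"az": 7},
    {"x": -4,"y": -2.5,"z": 0,"ax": 0,"ay": 0,"az": 7},
    {"x": -4,"y": -2.5,"z": 0,"ax": 0,"ay": 0,"az": 7},
    {"x": -4,"y": -2.5,"z": 0,"ax": 0,"ay": 0,"az": 7},
    {"x": -4,"y": -2.5,"z": 0,"ax": 0,"ay": 0,"az": 7},
  ],
)

```text
time_s: 1.5
tool_pos: [0.4533, 0.18, 0.2228]
tool_rot: [179.9, 0.0, 123.5]
force: [1.0, 0.5, 0.6]
grip_width: 0.0526
grasp_force: 0.0
```

```bash
python3 - <<'E'
from h import *
gt,gs=np.load("gt.npy"),np.load("gs.npy")
for n,g,(u,v) in(("top",gt,(398.5,208.5)),("side",gs,(316.7,218.2))):
    x0,y0=int(u)-14,int(v)-12
    b=cv2.resize(g[y0:y0+24,x0:x0+28],None,fx=8,fy=8,interpolation=cv2.INTER_CUBIC)
    for th in (150,165,180,190):
        cs=[c for c in cv2.findContours((b>th).astype(np.uint8),0,2)[0] if cv2.pointPolygonTest(c,((u-x0+.5)*8,(v-y0+.5)*8),False)>=0]
        for c in cs:
            q=cv2.boxPoints(cv2.minAreaRect(c)); uv=(q+.5)/8-.5+[x0,y0]
            W=np.array([onz(n,*p,.075) for p in uv])[:,:2]*1e3
            M=cv2.moments(c); cc=(np.array([M['m10'],M['m01']])/M['m00']+.5)/8-.5+[x0,y0]
            e=[W[1]-W[0],W[2]-W[1]]; e=max(e,key=np.linalg.norm)
            print(n,th,"area",cv2.contourArea(c)/64,"c",cc.round(1),onz(n,*cc,.075).round(4),"L",[np.hypot(*(W[i]-W[i-1])).round(1) for i in(1,2)],"ang",np.degrees(np.arctan2(e[1],e[0])).round(1))
    print(np.percentile(b,[5,50,90,99]).round())
def prof(n,u0,v0,u1,v1,k=40):
    s=np.linspace(0,1,k);g=gt if n=="top" else gs
    print(n,cv2.remap(g.astype(np.float32),(u0+s*(u1-u0)).astype(np.float32)[None],(v0+s*(v1-v0)).astype(np.float32)[None],1).ravel().round().astype(int))
prof("top",319,180,318,244,65)
prof("top",250,222,345,223,96)
E
```

```text
[ 98. 132. 141. 147.]
side 150 area 31.28125 c [316.1 217.6] [ 0.5171 -0.2089  0.075 ] L [np.float64(15.2), np.float64(45.3)] ang -62.7
[ 88.  99. 144. 159.]
top [133 132 131 135 144 144 142 140 134 128 127 125 125 124 123 123 125 125
 123 109  92 110 136 147 145 136 123 123 122 120 119 119 119 120 119 121
 120 120 118 117 116 116 117 119 120 121 121 120 119 119 120 121 122 121
 116 112 112 103  99 105 115 126 124 130 136]
top [137 136 137 136 137 136 137 137 136 128 123 113  95 104 113 115 115 115
 116 116 118 118 117 115 115 116 116 118 118 118 117 116 116 115 116 117
 118 119 121 121 122 122 123 123 123 124 123 123 124 124 125 126 126 126
 125 126 124 123 123 122 122 121 121 121 121 120 119 120 119 117 116 116
 115 115 116 118 119 121 120 114  98  95 108 115 116 108 105 105 106 105
 104 105 105 106 105 104]
```

>>> jog_arm(
  motion=[
    {"x": -3.65,"y": -1.5,"z": 0,"ax": 0,"ay": 0,"az": 1},
    {"x": -3.65,"y": -1.5,"z": 0,"ax": 0,"ay": 0,"az": 1},
    {"x": -3.65,"y": -1.5,"z": 0,"ax": 0,"ay": 0,"az": 1},
    {"x": -3.65,"y": -1.5,"z": 0,"ax": 0,"ay": 0,"az": 1},
    {"x": -3.65,"y": -1.5,"z": 0,"ax": 0,"ay": 0,"az": 1},
  ],
)

```text
time_s: 2.0
tool_pos: [0.4852, -0.0141, 0.2229]
tool_rot: [179.9, 0.0, 118.8]
force: [0.9, -0.1, 0.5]
grip_width: 0.0523
grasp_force: 0.0
```

```bash
python3 - <<'E'
from h import *
gt,gs=np.load("gt.npy"),np.load("gs.npy")
n="top";x0,y0=382,196
b=cv2.resize(gt[y0:y0+24,x0:x0+30],None,fx=8,fy=8,interpolation=cv2.INTER_CUBIC)
for th in (136,138,140,142):
  for c in cv2.findContours((b>th).astype(np.uint8),0,2)[0]:
    if cv2.pointPolygonTest(c,(16.5*8,12.5*8),False)>=0:
        uv=(cv2.boxPoints(cv2.minAreaRect(c))+.5)/8-.5+[x0,y0]
        W=np.array([onz(n,*p,.075) for p in uv])[:,:2]*1e3
        M=cv2.moments(c); cc=(np.array([M['m10'],M['m01']])/M['m00']+.5)/8-.5+[x0,y0]
        e=max([W[1]-W[0],W[2]-W[1]],key=np.linalg.norm)
        print(th,cc.round(1),onz(n,*cc,.075).round(4),[np.hypot(*(W[i]-W[i-1])).round(1) for i in(1,2)],np.degrees(np.arctan2(e[1],e[0])).round(1),tri(cc,(316.1,217.6)))
E
```

```text
136 [398.2 200.6] [ 0.5309 -0.2116  0.075 ] [np.float64(82.9), np.float64(45.2)] -91.5 (array([ 0.5237957 , -0.21021219,  0.0763438 ]), np.float64(0.013845424295444728))
138 [398.1 200.4] [ 0.5315 -0.2114  0.075 ] [np.float64(82.9), np.float64(44.8)] -91.5 (array([ 0.52411034, -0.21002778,  0.07626463]), np.float64(0.014381031771665507))
140 [398.9 206.2] [ 0.5153 -0.2127  0.075 ] [np.float64(51.3), np.float64(19.4)] -46.3 (array([ 0.51564326, -0.21248866,  0.07696943]), np.float64(0.0012135363310786258))
142 [398.1 207.1] [ 0.5127 -0.2105  0.075 ] [np.float64(39.8), np.float64(9.6)] -64.3 (array([ 0.51464407, -0.21072423,  0.07582361]), np.float64(0.004044584214140678))
```

>>> jog_arm(
  motion=[
    {"x": -3.75,"y": -1.3,"z": 1,"ax": 0,"ay": 0,"az": 0.4},
    {"x": -3.75,"y": -1.3,"z": 1,"ax": 0,"ay": 0,"az": 0.4},
    {"x": -3.75,"y": -1.3,"z": 1,"ax": 0,"ay": 0,"az": 0.4},
    {"x": -3.75,"y": -1.3,"z": 1,"ax": 0,"ay": 0,"az": 0.4},
    {"x": -3.75,"y": -1.3,"z": 1,"ax": 0,"ay": 0,"az": 0.4},
  ],
)

```text
time_s: 2.5
tool_pos: [0.5163, -0.2099, 0.1726]
tool_rot: [179.9, 0.0, 116.9]
force: [0.4, -0.1, 0.9]
grip_width: 0.0524
grasp_force: 0.0
```

>>> jog_arm(
  motion=[
    {"x": 0,"y": 0,"z": 2,"ax": 0,"ay": 0,"az": 0},
    {"x": 0,"y": 0,"z": 2,"ax": 0,"ay": 0,"az": 0},
    {"x": 0,"y": 0,"z": 2,"ax": 0,"ay": 0,"az": 0},
    {"x": 0,"y": 0,"z": 2,"ax": 0,"ay": 0,"az": 0},
    {"x": 0,"y": 0,"z": 0,"ax": 0,"ay": 0,"az": 0},
  ],
)

```text
time_s: 3.0
tool_pos: [0.514, -0.2077, 0.0901]
tool_rot: [-179.8, -0.2, 116.9]
force: [-0.3, 0.2, -0.6]
grip_width: 0.0523
grasp_force: 0.0
```

```bash
python3 - <<'E'
from h import *
s=env.read_camera("side");t=env.read_camera("top")
a=cv2.resize(s[130:260,230:400],(600,459),interpolation=2);cv2.imwrite("pics/g1.png",a[:,:,::-1])
E
```

```text
(no output)
```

View pics/g1.png

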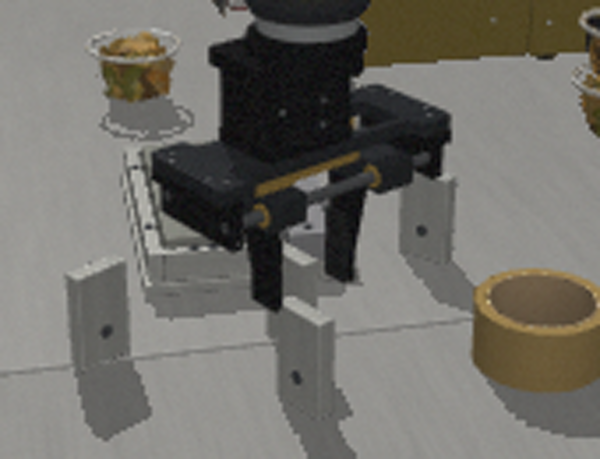

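Side view: fingertips at crop (265,305) and (340,280) straddle the spacer top, centred at crop (304,309). Descending to grasp.

>>> jog_arm(
  motion=[
    {"x": 0.2,"y": 0,"z": 1.2,"ax": 0,"ay": 0,"az": 0},
    {"x": 0,"y": 0,"z": 1.2,"ax": 0,"ay": 0,"az": 0},
    {"x": 0,"y": 0,"z": 1.2,"ax": 0,"ay": 0,"az": 0},
    {"x": 0,"y": 0,"z": 1.2,"ax": 0,"ay": 0,"az": 0},
    {"x": 0,"y": 0,"z": 0,"ax": 0,"ay": 0,"az": 0},
  ],
)

```text
time_s: 3.6
tool_pos: [0.5135, -0.2062, 0.0423]
tool_rot: [-179.8, -0.1, 116.9]
force: [0.6, -0.0, -0.5]
grip_width: 0.0523
grasp_force: 0.0
```

>>> jog_arm(
  motion=[
    {"x": 0,"y": 0,"z": 0,"ax": 0,"ay": 0,"az": 0},
    {"x": 0,"y": 0,"z": 0,"ax": 0,"ay": 0,"az": 0},
    {"x": 0,"y": 0,"z": 0,"ax": 0,"ay": 0,"az": 0},
    {"x": 0,"y": 0,"z": 0,"ax": 0,"ay": 0,"az": 0},
    {"x": 0,"y": 0,"z": 0,"ax": 0,"ay": 0,"az": 0},
  ],
  claw=-1,
  squeeze=25,
)

```text
time_s: 4.1
tool_pos: [0.5153, -0.2068, 0.0449]
tool_rot: [180.0, 0.0, 116.9]
force: [-0.8, -0.7, 0.3]
grip_width: 0.0203
grasp_force: 0.0
```

```bash
python3 - <<'E'
from h import *
s=env.read_camera("side")
a=cv2.resize(s[130:260,230:400],(600,459),interpolation=2);cv2.imwrite("pics/g2.png",a[:,:,::-1])
# clear jig view from gt? print dark gap centroids along columns/rows
gt=np.load("gt.npy").astype(np.float32);gs=np.load("gs.npy").astype(np.float32)
for u in (312,315,318,321,324,327):
    print("top col",u,gt[196:212,u].round().astype(int))
for k in np.linspace(.2,.8,4):
    c=np.array([303.5+(307.5-303.5)*k,190+(198-190)*k]); s=np.arange(-9,14)
    print("side",c.round(1),cv2.remap(gs,(c[0]+s)[None].astype(np.float32),(c[1]-.08*s)[None].astype(np.float32),1).ravel().round().astype(int))
E
```

```text
top col 312 [123 126 124 110  86  86 107 125 140 139 129 123 120 121 118 117]
top col 315 [127 126 124 110  86  88 107 125 139 136 125 119 120 122 122 121]
top col 318 [126 126 123 110  92 106 132 142 145 135 124 122 122 119 119 118]
top col 321 [125 125 122 109  93 111 138 149 146 136 123 121 120 120 118 118]
top col 324 [122 125 122 111  95 113 139 149 148 144 134 124 118 119 119 118]
top col 327 [124 126 122 113 100 114 139 149 148 146 137 124 118 118 118 118]
side [304.3 191.6] [124 125 125 125 124 125 125 124 107  81  86  86  82  72  90 133 130 131
 130 128 128 129 130]
side [305.1 193.2] [125 125 124 123 123 123 123 124  90  90  84  84  72  73 101 131 131 130
 130 127 119 120 128]
side [305.9 194.8] [108 110 110 112 115 115 113 113 145 109 100  84  72  71 110 129 131 131
 130  81  51  96 127]
side [306.7 196.4] [ 86  85  85  85  86  87  88 111 126 113 105  85  72  67 103 116 112 110
 108 108 111 114 117]
```

>>> jog_arm(
  motion=[
    {"x": 0,"y": 0,"z": 0,"ax": 0,"ay": 0,"az": 0},
    {"x": 0,"y": 0,"z": 0,"ax": 0,"ay": 0,"az": 0},
    {"x": 0,"y": 0,"z": 0,"ax": 0,"ay": 0,"az": 0},
    {"x": 0,"y": 0,"z": 0,"ax": 0,"ay": 0,"az": 0},
    {"x": 0,"y": 0,"z": 0,"ax": 0,"ay": 0,"az": 0},
  ],
)

```text
time_s: 4.65
tool_pos: [0.5152, -0.2068, 0.0447]
tool_rot: [180.0, 0.0, 116.9]
force: [-0.3, 0.4, 2.5]
grip_width: 0.0148
grasp_force: 25.0
```

```bash
python3 - <<'E'
from h import *
gt=np.load("gt.npy").astype(np.float32);gs=np.load("gs.npy").astype(np.float32)
mm=lambda n,u,v,z:(onz(n,u,v,z)*1e3).round(1)[:2]
print("top blk near edge",mm("top",312,199.1,.035),mm("top",325,199.2,.035),"blk foot",mm("top",321,201.3,.010))
print("top tile far edge",mm("top",321,205.6,.041),"tile ctr",mm("top",296.15,222.4,.041),"tile L/R",mm("top",262.7,222.2,.041),mm("top",329.3,222.9,.041))
print("side tile far edge",mm("side",303.1,191.7,.041),mm("side",304.3,193.2,.041),"blk near edge",mm("side",309.6,191.2,.035),mm("side",310.2,192.7,.035))
# long straight rows of the jig: sub-pixel transitions via line fits on top image
def L(n,g,p,q,z,w):
    l=edge(g,p,q,w=w,trim=.05)
    f=lambda u,v:(u,-(l[0]*u+l[2])/l[1]) if abs(l[1])>abs(l[0]) else (-(l[1]*v+l[2])/l[0],v)
    a,b=f(*p),f(*q); A,B=onz(n,*a,z)*1e3,onz(n,*b,z)*1e3
    print(n,np.round(a,2),np.round(b,2),A.round(1)[:2],B.round(1)[:2],"deg",np.degrees(np.arctan2(*(B-A)[1::-1])).round(2))
L("top",gt,(265,239.5),(328,240.3),.035,2)   # near rail outer top edge
L("top",gt,(310,199),(329,199.3),.035,1.2)
L("top",gt,(308.5,189.5),(308.6,199),.035,1.5); L("top",gt,(330.2,189.5),(330.2,199),.035,1.5)
L("side",gs,(270,172.5),(296,170.5),.041,1.5)
L("side",gs,(298,174),(305,195),.041,1.5)
for v in(192,195,197): print("row",v,gt[v,302:336].round().astype(int))
E
```

```text
top blk near edge [548.   27.1] [546.7  -9.9] blk foot [545.    1.4]
top tile far edge [527.7   2.1] tile ctr [481.7  73.3] tile L/R [484.8 167.4] [477.8 -19.9]
side tile far edge [530.   1.] [531.3  -9.2] blk near edge [551.4  12.1] [550.9   2.2]
top [265.   238.97] [328.   239.02] [437.9 162. ] [433.1 -15.1] deg -91.58
top [310.   199.06] [329.   199.05] [548.3  32.8] [546.9 -21.3] deg -91.5
top [309.18 189.5 ] [307.74 199.  ] [576.   34.5] [548.6  39.3] deg 170.19
top [329.18 189.5 ] [330.03 199.  ] [574.5 -22.6] [546.9 -24.3] deg -176.65
side [270.   171.08] [296.   169.15] [458.5 168.7] [541.6 166.1] deg -1.77
side [298.4 174. ] [304.28 195.  ] [541.5 126.6] [528.9 -20.2] deg -94.93
row 192 [105  94 106 119 120 108 108 118 122 116 100  99 112 122 124 126 125 125
 125 125 127 124 116 103 101 113 124 120 105 104 111 111 110 105]
row 195 [113 105 110 121 119 107 112 127 128 121 111 106 111 122 123 124 123 123
 124 123 125 122 112 103 104 115 124 123 114 109 111 111 111 108]
row 197 [126 126 126 125 119 107 113 130 130 127 126 125 126 126 126 125 126 125
 126 125 124 125 125 126 126 126 126 125 116 110 111 112 110 109]
```

View pics/g2.png

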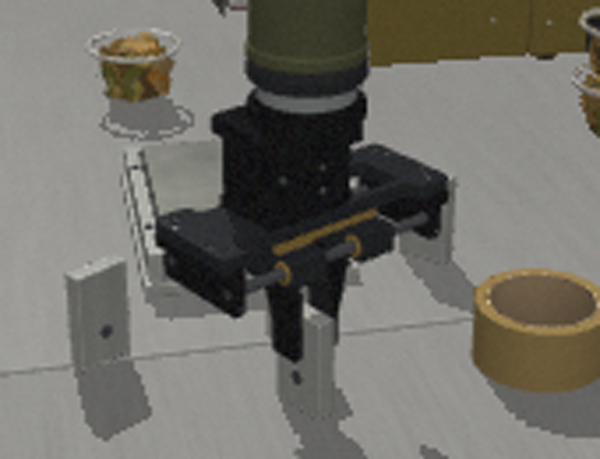

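Side view: the spacer is held between the fingers at crop (300,340), width 14.8 mm, 25 N. Gap middle is about (0.540, 0.0075), with jig yaw about −1.6° and gap width about 19–20 mm in both views. Lifting and carrying.

>>> jog_arm(
  motion=[
    {"x": 0,"y": 0,"z": -1,"ax": 0,"ay": 0,"az": 0},
    {"x": 0,"y": 0,"z": -2,"ax": 0,"ay": 0,"az": 0},
    {"x": 0,"y": 0,"z": -2.5,"ax": 0,"ay": 0,"az": 0},
    {"x": 0,"y": 0,"z": -2.5,"ax": 0,"ay": 0,"az": 0},
    {"x": 0,"y": 0,"z": -2,"ax": 0,"ay": 0,"az": 0},
  ],
  squeeze=35,
)

```text
time_s: 5.15
tool_pos: [0.5151, -0.207, 0.1462]
tool_rot: [180.0, 0.0, 116.9]
force: [0.5, 0.1, -1.8]
grip_width: 0.0145
grasp_force: 35.0
```

>>> jog_arm(
  motion=[
    {"x": 4.1,"y": 1.4,"z": 0,"ax": 0,"ay": 0,"az": 5.7},
    {"x": 4.1,"y": 1.4,"z": 0,"ax": 0,"ay": 0,"az": 5.7},
    {"x": 4.1,"y": 1.4,"z": 0,"ax": 0,"ay": 0,"az": 5.7},
    {"x": 4.1,"y": 1.4,"z": 0,"ax": 0,"ay": 0,"az": 5.7},
    {"x": 4.1,"y": 1.4,"z": 0,"ax": 0,"ay": 0,"az": 5.7},
  ],
)

```text
time_s: 5.65
tool_pos: [0.5272, 0.0091, 0.1451]
tool_rot: [180.0, -0.1, 88.1]
force: [1.1, -0.0, -2.0]
grip_width: 0.0148
grasp_force: 34.9
```

>>> jog_arm(
  motion=[
    {"x": 0,"y": 0,"z": 0,"ax": 0,"ay": 0,"az": 0},
    {"x": 0,"y": 0,"z": 0,"ax": 0,"ay": 0,"az": 0},
    {"x": 0,"y": 0,"z": 0,"ax": 0,"ay": 0,"az": 0},
    {"x": 0,"y": 0,"z": 0,"ax": 0,"ay": 0,"az": 0},
    {"x": 0,"y": 0,"z": 0,"ax": 0,"ay": 0,"az": 0},
  ],
)

```text
time_s: 6.15
tool_pos: [0.5276, 0.0059, 0.1447]
tool_rot: [180.0, 0.0, 88.2]
force: [-0.5, 0.6, -1.9]
grip_width: 0.0145
grasp_force: 35.0
```

>>> jog_arm(
  motion=[
    {"x": 0.2,"y": 0.6,"z": 1,"ax": 0,"ay": 0,"az": 0},
    {"x": 0.2,"y": 0.6,"z": 1.2,"ax": 0,"ay": 0,"az": 0},
    {"x": 0,"y": 0,"z": 1.5,"ax": 0,"ay": 0,"az": 0},
    {"x": 0,"y": 0,"z": 1.3,"ax": 0,"ay": 0,"az": 0},
    {"x": 0,"y": 0,"z": 0,"ax": 0,"ay": 0,"az": 0},
  ],
)

```text
time_s: 6.65
tool_pos: [0.5376, 0.0107, 0.0915]
tool_rot: [-179.7, 0.1, 88.4]
force: [-1.5, -0.5, -1.7]
grip_width: 0.0147
grasp_force: 35.0
```

```bash
python3 - <<'E'
from h import *
s=np.mean([env.read_camera("side").astype(float) for _ in range(3)],0)
np.save("s3.npy",s)
print({k:np.round(env.get_obs()[k],4).tolist() for k in("time_s","tool_pos","tool_rot","force","grip_width")})
cv2.imwrite("pics/p1.png",cv2.resize(s[150:220,262:352].astype(np.uint8),None,fx=8,fy=8,interpolation=2)[:,:,::-1])
o=env.get_obs()["tool_pos"]
for dy in(-.025,.019):
  for dx in(-.0075,.0075):
    print("pred bottom corner",np.round(proj("side",(o[0]+dx,o[1]+dy,o[2]-.0447)),1))
E
```

```text
{'time_s': 6.8, 'tool_pos': [0.5399, 0.0108, 0.0946], 'tool_rot': [179.9977, 0.0093, 88.3594], 'force': [-0.2599, 0.3395, -1.4216], 'grip_width': 0.015}
pred bottom corner [305.1 191.1]
pred bottom corner [310.3 190.6]
pred bottom corner [301.8 184.6]
pred bottom corner [306.9 184.1]
```

View pics/p1.png

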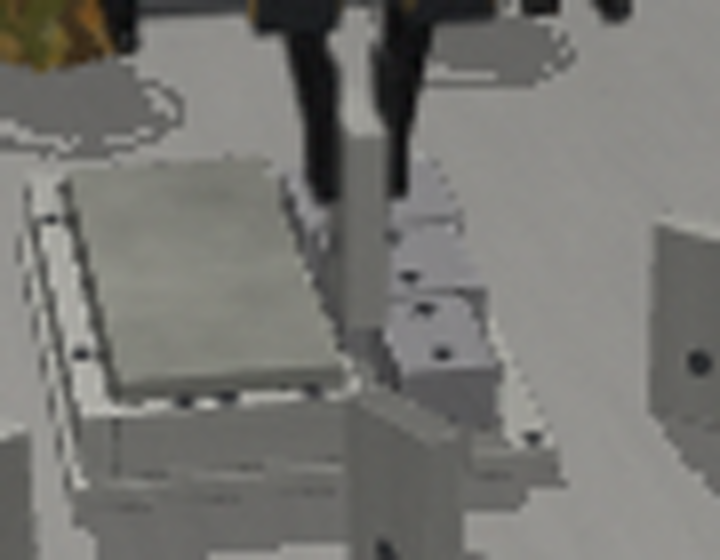

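Side view: the spacer's bottom edge spans px (304.9–310.1, 191), exactly as predicted, and hangs over the gap. It sits about 1 mm toward the tile from mid-gap, so I'll shift +1.2 mm and lower in steps while watching the force.

>>> jog_arm(
  motion=[
    {"x": 0,"y": 0.12,"z": 0,"ax": 0,"ay": 0,"az": 0},
    {"x": 0,"y": 0,"z": 0.5,"ax": 0,"ay": 0,"az": 0},
    {"x": 0,"y": 0,"z": 0.5,"ax": 0,"ay": 0,"az": 0},
    {"x": 0,"y": 0,"z": 0.4,"ax": 0,"ay": 0,"az": 0},
    {"x": 0,"y": 0,"z": 0,"ax": 0,"ay": 0,"az": 0},
  ],
)

```text
time_s: 7.3
tool_pos: [0.5404, 0.011, 0.0798]
tool_rot: [-179.9, 0.0, 88.4]
force: [0.0, -0.2, -0.9]
grip_width: 0.0147
grasp_force: 35.0
```

>>> jog_arm(
  motion=[
    {"x": 0,"y": 0,"z": 0.2,"ax": 0,"ay": 0,"az": 0},
    {"x": 0,"y": 0,"z": 0.2,"ax": 0,"ay": 0,"az": 0},
    {"x": 0,"y": 0,"z": 0.2,"ax": 0,"ay": 0,"az": 0},
    {"x": 0,"y": 0,"z": 0.2,"ax": 0,"ay": 0,"az": 0},
    {"x": 0,"y": 0,"z": 0,"ax": 0,"ay": 0,"az": 0},
  ],
)

```text
time_s: 7.8
tool_pos: [0.5407, 0.011, 0.0721]
tool_rot: [-180.0, 0.0, 88.4]
force: [-0.5, 0.5, -1.9]
grip_width: 0.015
grasp_force: 35.0
```

>>> jog_arm(
  motion=[
    {"x": 0,"y": 0,"z": 0.3,"ax": 0,"ay": 0,"az": 0},
    {"x": 0,"y": 0,"z": 0.3,"ax": 0,"ay": 0,"az": 0},
    {"x": 0,"y": 0,"z": 0.3,"ax": 0,"ay": 0,"az": 0},
    {"x": 0,"y": 0,"z": 0.3,"ax": 0,"ay": 0,"az": 0},
    {"x": 0,"y": 0,"z": 0.1,"ax": 0,"ay": 0,"az": 0},
  ],
)

```text
time_s: 8.3
tool_pos: [0.5407, 0.011, 0.0591]
tool_rot: [-180.0, 0.0, 88.4]
force: [-2.1, 1.4, -0.0]
grip_width: 0.0148
grasp_force: 35.0
```

>>> jog_arm(
  motion=[
    {"x": 0,"y": 0,"z": 0.1,"ax": 0,"ay": 0,"az": 0},
    {"x": 0,"y": 0,"z": 0.1,"ax": 0,"ay": 0,"az": 0},
    {"x": 0,"y": 0,"z": 0.1,"ax": 0,"ay": 0,"az": 0},
    {"x": 0,"y": 0,"z": 0,"ax": 0,"ay": 0,"az": 0},
    {"x": 0,"y": 0,"z": 0,"ax": 0,"ay": 0,"az": 0},
  ],
)

```text
time_s: 8.8
tool_pos: [0.5406, 0.011, 0.0563]
tool_rot: [-180.0, -0.0, 88.4]
force: [-2.9, 0.2, 0.9]
grip_width: 0.0148
grasp_force: 35.0
```

>>> jog_arm(
  motion=[
    {"x": 0,"y": -0.08,"z": 0,"ax": 0,"ay": 0,"az": 0},
    {"x": 0,"y": 0,"z": 0.1,"ax": 0,"ay": 0,"az": 0},
    {"x": 0,"y": 0,"z": 0.05,"ax": 0,"ay": 0,"az": 0},
    {"x": 0,"y": 0,"z": 0,"ax": 0,"ay": 0,"az": 0},
    {"x": 0,"y": 0,"z": 0,"ax": 0,"ay": 0,"az": 0},
  ],
)

```text
time_s: 9.3
tool_pos: [0.5406, 0.011, 0.0552]
tool_rot: [180.0, -0.0, 88.4]
force: [-2.6, -0.1, 0.2]
grip_width: 0.0146
grasp_force: 35.0
```

>>> jog_arm(
  motion=[
    {"x": 0,"y": -0.05,"z": 0.05,"ax": 0,"ay": 0,"az": 0},
    {"x": 0,"y": 0,"z": 0.05,"ax": 0,"ay": 0,"az": 0},
    {"x": 0,"y": 0,"z": 0.05,"ax": 0,"ay": 0,"az": 0},
    {"x": 0,"y": 0,"z": 0,"ax": 0,"ay": 0,"az": 0},
    {"x": 0,"y": 0,"z": 0,"ax": 0,"ay": 0,"az": 0},
  ],
)

```text
time_s: 9.8
tool_pos: [0.5406, 0.011, 0.0547]
tool_rot: [179.9, -0.0, 88.4]
force: [-2.7, 1.1, 6.1]
grip_width: 0.0143
grasp_force: 35.0
```

Floor reached (TCP z 0.0547 as predicted, Fz rising). Release.

>>> jog_arm(
  motion=[
    {"x": 0,"y": 0,"z": 0,"ax": 0,"ay": 0,"az": 0},
    {"x": 0,"y": 0,"z": 0,"ax": 0,"ay": 0,"az": 0},
    {"x": 0,"y": 0,"z": 0,"ax": 0,"ay": 0,"az": 0},
    {"x": 0,"y": 0,"z": 0,"ax": 0,"ay": 0,"az": 0},
    {"x": 0,"y": 0,"z": 0,"ax": 0,"ay": 0,"az": 0},
  ],
  claw=0.1,
)

```text
time_s: 10.3
tool_pos: [0.5399, 0.011, 0.0535]
tool_rot: [180.0, 0.0, 88.4]
force: [0.6, 0.2, 0.1]
grip_width: 0.0441
grasp_force: 0.0
```

>>> jog_arm(
  motion=[
    {"x": 0,"y": 0,"z": -0.5,"ax": 0,"ay": 0,"az": 0},
    {"x": 0,"y": 0,"z": -1.5,"ax": 0,"ay": 0,"az": 0},
    {"x": 0,"y": 0,"z": -2,"ax": 0,"ay": 0,"az": 0},
    {"x": 0,"y": 0,"z": -2,"ax": 0,"ay": 0,"az": 0},
    {"x": 0,"y": 0,"z": -1,"ax": 0,"ay": 0,"az": 0},
  ],
)

```text
time_s: 10.8
tool_pos: [0.5412, 0.011, 0.1265]
tool_rot: [179.8, -0.1, 88.4]
force: [0.9, 0.9, 0.7]
grip_width: 0.0475
grasp_force: 0.0
```

```bash
python3 - <<'E'
from h import *
s=env.read_camera("side")
cv2.imwrite("pics/p2.png",cv2.resize(s[150:220,262:352],None,fx=8,fy=8,interpolation=2)[:,:,::-1])
print(env.get_obs()["tool_pos"])
for P in((.540,.0075,.085),(.540,-.0145,.085)):print(proj("side",P))
E
```

```text
[0.54178605 0.01110673 0.12731458]
(np.float64(306.01964625834836), np.float64(176.29008986567408))
(np.float64(307.71247876286003), np.float64(179.4480666281054))
```

View pics/p2.png

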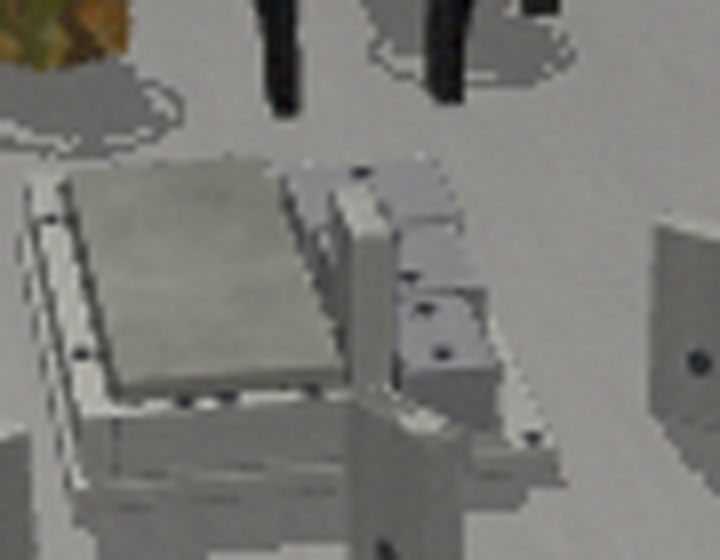

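The spacer stands upright in the wide gap, released: top face at px (307.2,176.5) and near top edge at (308.5,179.6), matching the target pose. Now to press the tile at its centre (0.493, 0.073).

>>> jog_arm(
  motion=[
    {"x": 1.5,"y": -1.2,"z": 0,"ax": 0,"ay": 0,"az": 0},
    {"x": 1.5,"y": -1.3,"z": 0,"ax": 0,"ay": 0,"az": 0},
    {"x": 1.5,"y": -1.3,"z": 0,"ax": 0,"ay": 0,"az": 0},
    {"x": 1.5,"y": -1.3,"z": 0,"ax": 0,"ay": 0,"az": 0},
    {"x": 0,"y": 0,"z": 2,"ax": 0,"ay": 0,"az": 0},
  ],
  claw=-1,
)

```text
time_s: 11.35
tool_pos: [0.4908, 0.0756, 0.1052]
tool_rot: [179.8, -0.2, 88.6]
force: [0.5, 0.1, -0.1]
grip_width: 0.0156
grasp_force: 0.0
```

>>> jog_arm(
  motion=[
    {"x": 0,"y": 0,"z": 2,"ax": 0,"ay": 0,"az": 0},
    {"x": 0,"y": 0,"z": 1.5,"ax": 0,"ay": 0,"az": 0},
    {"x": 0,"y": 0,"z": 1,"ax": 0,"ay": 0,"az": 0},
    {"x": 0,"y": 0,"z": 0.5,"ax": 0,"ay": 0,"az": 0},
    {"x": 0,"y": 0,"z": 0,"ax": 0,"ay": 0,"az": 0},
  ],
)

```text
time_s: 11.85
tool_pos: [0.4902, 0.0723, 0.0531]
tool_rot: [-179.9, 0.0, 88.4]
force: [0.8, 0.1, -0.2]
grip_width: 0.0005
grasp_force: 0.0
```

>>> jog_arm(
  motion=[
    {"x": 0,"y": 0,"z": 0,"ax": 0,"ay": 0,"az": 0},
    {"x": 0,"y": 0,"z": 0,"ax": 0,"ay": 0,"az": 0},
    {"x": 0,"y": 0,"z": 0,"ax": 0,"ay": 0,"az": 0},
    {"x": 0,"y": 0,"z": 0,"ax": 0,"ay": 0,"az": 0},
    {"x": 0,"y": 0,"z": 0,"ax": 0,"ay": 0,"az": 0},
  ],
)

```text
time_s: 12.35
tool_pos: [0.4906, 0.0725, 0.0538]
tool_rot: [180.0, -0.0, 88.4]
force: [0.3, 0.4, -0.4]
grip_width: 0.0005
grasp_force: 0.0
```

>>> jog_arm(
  motion=[
    {"x": 0,"y": 0,"z": 0.4,"ax": 0,"ay": 0,"az": 0},
    {"x": 0,"y": 0,"z": 0.4,"ax": 0,"ay": 0,"az": 0},
    {"x": 0,"y": 0,"z": 0.3,"ax": 0,"ay": 0,"az": 0},
    {"x": 0,"y": 0,"z": 0.3,"ax": 0,"ay": 0,"az": 0},
    {"x": 0,"y": 0,"z": 0.2,"ax": 0,"ay": 0,"az": 0},
  ],
)

```text
time_s: 12.85
tool_pos: [0.4902, 0.0724, 0.0376]
tool_rot: [-179.9, -0.0, 88.4]
force: [-1.6, -1.0, 6.4]
grip_width: 0.0007
grasp_force: 3.7
```

>>> jog_arm(
  motion=[
    {"x": 0,"y": 0,"z": 0.1,"ax": 0,"ay": 0,"az": 0},
    {"x": 0,"y": 0,"z": 0.1,"ax": 0,"ay": 0,"az": 0},
    {"x": 0,"y": 0,"z": 0,"ax": 0,"ay": 0,"az": 0},
    {"x": 0,"y": 0,"z": 0,"ax": 0,"ay": 0,"az": 0},
    {"x": 0,"y": 0,"z": 0,"ax": 0,"ay": 0,"az": 0},
  ],
)

```text
time_s: 13.35
tool_pos: [0.4902, 0.0724, 0.0362]
tool_rot: [-179.9, -0.0, 88.4]
force: [-3.1, -0.3, 8.8]
grip_width: 0.0002
grasp_force: 4.4
```

>>> jog_arm(
  motion=[
    {"x": 0,"y": 0,"z": 0.1,"ax": 0,"ay": 0,"az": 0},
    {"x": 0,"y": 0,"z": 0.05,"ax": 0,"ay": 0,"az": 0},
    {"x": 0,"y": 0,"z": 0,"ax": 0,"ay": 0,"az": 0},
    {"x": 0,"y": 0,"z": 0,"ax": 0,"ay": 0,"az": 0},
    {"x": 0,"y": 0,"z": 0,"ax": 0,"ay": 0,"az": 0},
  ],
)

```text
time_s: 13.85
tool_pos: [0.4902, 0.0724, 0.0354]
tool_rot: [-179.9, -0.0, 88.4]
force: [-5.9, -0.6, 15.3]
grip_width: 0.0004
grasp_force: 7.4
```

>>> jog_arm(
  motion=[
    {"x": 0,"y": 0,"z": 0.05,"ax": 0,"ay": 0,"az": 0},
    {"x": 0,"y": 0,"z": 0.05,"ax": 0,"ay": 0,"az": 0},
    {"x": 0,"y": 0,"z": 0,"ax": 0,"ay": 0,"az": 0},
    {"x": 0,"y": 0,"z": 0,"ax": 0,"ay": 0,"az": 0},
    {"x": 0,"y": 0,"z": 0,"ax": 0,"ay": 0,"az": 0},
  ],
)

```text
time_s: 14.35
tool_pos: [0.4903, 0.0724, 0.0353]
tool_rot: [-179.9, -0.1, 88.4]
force: [-9.4, -1.8, 22.7]
grip_width: 0.0005
grasp_force: 11.5
```

Force rises steeply with no further travel, so the tile is on its stop (flush, ~23 N). One last check before handing in.

>>> jog_arm(
  motion=[
    {"x": 0,"y": 0,"z": 0,"ax": 0,"ay": 0,"az": 0},
    {"x": 0,"y": 0,"z": 0,"ax": 0,"ay": 0,"az": 0},
    {"x": 0,"y": 0,"z": 0,"ax": 0,"ay": 0,"az": 0},
    {"x": 0,"y": 0,"z": 0,"ax": 0,"ay": 0,"az": 0},
    {"x": 0,"y": 0,"z": 0,"ax": 0,"ay": 0,"az": 0},
  ],
)

```text
time_s: 14.85
tool_pos: [0.4903, 0.0724, 0.0353]
tool_rot: [-179.9, -0.1, 88.4]
force: [-8.9, -1.6, 23.5]
grip_width: 0.0003
grasp_force: 11.5
```

```bash
python3 - <<'E'
from h import *
s=env.read_camera("side")
cv2.imwrite("pics/p3.png",cv2.resize(s[150:220,262:352],None,fx=8,fy=8,interpolation=2)[:,:,::-1])
E
```

```text
(no output)
```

View pics/p3.png

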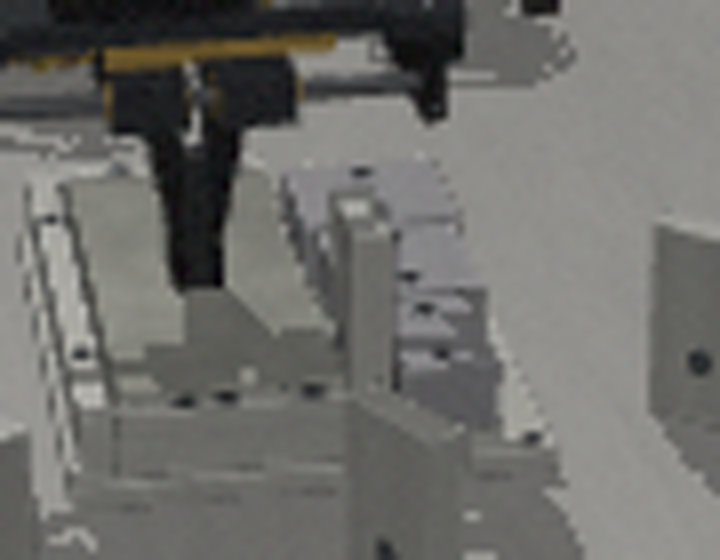

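The tile's top edge is now level with the rail (crop row ~390), the fingers press at crop (200,290), and the spacer still stands upright at crop (365,300).

```bash
python3 -c "
from cell import env
print(env.sign_off())"
```

```text
the job is handed in; nothing more can be done
None
```

The spacer stands upright and released in the short block's gap, the tile is pressed onto its stop, flush with the rails, under about 23 N, and the job was handed in just under 15 s in (limit 46 s).

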